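# Clear the cutting jig and set the next board

## Robot

A 6-joint arm with a two-finger parallel gripper is mounted at the origin on the work surface. World frame = base frame: x ahead of the robot, y to its left, z up, the work surface at z = 0. Lengths are in m, angles in rad, forces in N, time in s.
With the tool pointing down it reaches from about 0.425 to 0.95 m from the base axis. Payload 3.5 kg.
Tool frame: the origin (TCP) lies between the finger pads; the fingertips stand 22 mm ahead of it and the grasp point (between the pads) lies 3 mm ahead of it (ctrl.nose_length is the z of the fingertips in the tool frame, in m); z points along the fingers, y is the line along which they close (so a half turn about z gives the same grasp; the last joint's range is limited). The gripper opens to 85 mm and grips with 20 to 120 N. Pads are 22 mm wide; open, the fingers measure 114 mm over their backs; the gripper's body (76 mm by 85 mm) begins 54 mm behind the grasp point. The pads swing forward as they close: fully open they stand 13 mm farther back than shut.
Start: joints at [-1.39, 0.286, 1.577, -0, 1.279, -0.15], TCP at [0.219, -0.638, 0.253] pointing down, gripper open.
Joint ranges: [-2.77, 2.77], [-0.9, 2.22], [0.21, 2.48], [-1.53, 4.67], [0.24, 2.81], [-2.84, 2.84]. Speed limits (rad/s): [2.79, 2.79, 3.14, 3.14, 3.14, 3.14].

## Interface

Orientations are given as a unit quaternion [x, y, z, w].
In Python, from plant import ctrl gives the robot as it stands. The module is installed in compiled form; this text tells all that it offers.
- The arm moves only by the tool send_rows, never from a script. Its argument "rows" is text: rows parted by semicolons, each of 7 numbers parted by spaces: the turn, a rotation vector about the tool's x, y, z in normalised numbers (1 is 180 degrees), then the shift along the tool's x, y, z in fractions of the full range, 1 being 800 mm, then the opening, from -1 (shut) to 1 (fully open). A call has 1 to 8 rows; each row is the pose to reach, as a shift and turn from the pose commanded when the call began, along the tool's axes at that moment; what a row does not reach only later rows make up. A row lasts 1/8 s, in which the tool goes at most 62.5 mm and 10.7 degrees, less where a joint would pass 70% of its speed; a pose out of reach is approached as far as the arm can. Shift and turn numbers lie between -1 and 1, and a call with a number outside is refused. A call with a gripper value outside its range is refused whole. The fingers move at their own pace and stop on an object; "grip_force" is the grip in N (left out, the last holds). Time passes only in rows, so rows that repeat a pose let the fingers close. It gives the time, the measured TCP pose, the force, the opening and the grip force at its end, in the units of the state.
- ctrl.get_state(): the state, without advancing time (a new reading comes with each control period).
- ctrl.read_camera(name): name is "scene" or "top" or "wrist"; returns a dict with "color" (480x640x3 uint8, red, green, blue), "fx", "fy", "cx", "cy" (pixels), "extrinsics" (4x4, takes a point from world to camera coordinates). Camera axes: x right, y down, z forward; pixel columns grow to the right and rows downward; lengths in m; the calibration is good to about 2 mm. A picture is of the moment at which its call begins. There is no depth.
- ctrl.sign_off(): hands the job in; it is judged then, once.
Trained networks look in a picture, given as the dict that the camera call returned (one of the last four; its "shot" number tells which), for a name from the list of things; names that differ only in an ending like _2 or _b are one class to them, and where a whole thing is asked for, a point or a joint stands for the part that bears it (a point fixed in the world has none). Each returns a list of dicts, best first, with "p" (0 to 1); they miss things now and then, are a little off and sometimes report something else, mostly with a low value. They report only what shows in the picture. A call takes as long as a camera call.
- ctrl.look_for(picture, target): "position" ([x, y, z] in m, in the coordinates of the camera as it stood for that picture, good to about 4 mm: the middle of the surface that is visible of it).
The state is a dict: "time": time; "qpos": joint angles; "dq": joint speeds; "joint_efforts": joint torques, N m; "eef_pos": TCP position; "tcp_rot": TCP orientation; "contact_force": force on the tool from outside, world axes, zero at the start; "wrist_torque": the same for the moment, N m; "opening": opening from 0.0 (shut) to 1.0 (fully open); "finger_force": force on a finger pad.
Only numpy, scipy, OpenCV 4.12 (cv2) and the standard library are available. Lean on these libraries where they do the work, as an engineer would, in place of code of your own. Each camera call takes 0.05 s, during which the arm holds its last target. There are 200 camera calls.

## Task

The offcut from the last cut is still lying on the cutting jig, between the board and the end stop: take it off the jig and put it in the red scrap bin. Then slide the board back against the fence and along it until its end meets the stop, so that it sits square and touching both, and after that press the red clamp handle fully down so that the rubber foot holds the board there. Leave everything else on the bench where it is.

Things in the scene. Friction and masses are not known exactly. Their poses are not given: they have to be found in the camera images.
- jig: Crosscut jig fixed to the bench. Grey bed, its top 18 mm above the bench, x = -170 to 100 mm, y = -260 to 220 mm. Aluminium fence 20 mm thick, 45 mm above the bed, front face in the plane x = 0, saw kerf at y = 0; toggle clamp behind it. Origin: on bench level under the fence's front face, at the kerf. +x square to the fence, away from the robot; +y along the fence to the stop.
- stop: Dark steel length stop with a red star knob, locked on the fence. Origin: on the bed's top, in the plane of the fence's face, at its contact face; axes as the jig's. The contact face (plane y = 0, looks to -y) reaches 75 mm forward of the fence and 57 mm up; the block is 24 mm wide behind it, the knob's top 84 mm above the bed.
- board: Pale wooden board 200 mm long (its y), 89 mm wide (its x), 19 mm thick, about 0.2 kg, lying loose on the bed in front of the fence, a little askew. Too wide to grasp across. Origin: centre of its underside. Axes nearly as the jig's.
- board_end (a point): Centre of the board's end face that has to meet the stop (board frame y = +100 mm, 9.5 mm above its underside).
- offcut: Short offcut of the same wood, 50 mm long (its y), 89 mm wide (its x), 19 mm thick, 50 g, lying flat on the bed between the board and the stop. Origin: centre of its underside. Can be grasped from above across its 50 mm; at least 25 mm free on both those sides.
- scrap_bin: Open red plastic bin fixed on the bench, outside 160 mm (its x) x 200 mm (its y) x 75 mm high, walls 4 mm, a few flat scraps in the bottom, up to 16 mm high. Origin: centre of its underside.
- clamp_handle (a joint): Angle of the clamp's red handle, rad: 0 = fully down (level, pointing away from the robot, shut), about 1 = raised (open). It pivots about a line parallel to the fence at jig x = 52, z = 82 mm; the handle is at jig y = 45 mm, 19 mm thick, and reaches 98 mm from the pivot. Stiff, stays where left: about 6 N at the grip to press down, about 10 N at the end as the foot meets the board.
- clamp_grip (a point): Point in the red grip bar, on its centre line, 80 mm from the handle's pivot.
- clamp_foot: Black sprung rubber foot, 22 mm across, on the clamp arm, which is linked to the handle: handle up, the arm stands upright over the fence, to 155 mm above the bench; handle down, the foot presses on a 19 mm board with about 2.5 N at jig x = -42, y = 45 mm. Origin: centre of the foot's end face.
- blue_tin: Bystander: blue tin 100 mm across, 132 mm high. Origin: centre of its underside.
- jar: Bystander: glass jar 76 mm across, 105 mm high. Origin: centre of its underside.
- glue: Bystander: yellow glue bottle 60 mm across, 180 mm high. Origin: centre of its underside.
- level: Bystander: red spirit level 230 mm long (its y), 46 mm wide, 20 mm high, lying flat. Origin: centre of its underside.
- tape: Bystander: yellow tape measure 72 x 66 x 36 mm, lying on the jig's bed behind the fence. Origin: centre of its underside.
- hammer: Bystander: hammer 280 mm long, lying flat along its x. Origin: near the middle of its underside.
- square: Bystander: try square, dark wooden stock 130 mm along its y and 18 mm high, steel blade 160 mm along its x. Origin: centre of the stock's underside.

How it is judged:
On the way, in this order (a step that is already met when the one before it is completed fails the run):
1. the offcut lies in the scrap bin (x of offcut in the frame of scrap_bin between -0.08 and 0.08 m and y of offcut in the frame of scrap_bin between -0.1 and 0.1 m and height (world z) of offcut below 0.07 m and contact force between the fingers and offcut below 0.1 N), for 0.1 s.
2. with the clamp still open, the board sits against fence and stop (value of joint clamp_handle above 0.5 rad and x of board in the frame of jig above -0.0475 m and y of board_end in the frame of stop above -0.003 m and angle between the y axis of board and the y axis of jig, either way round below 0.02 rad and height (world z) of board below 0.021 m and linear speed of board below 0.01 m/s), for 0.2 s.
At the end, for the whole second after the job is handed in: The offcut lies at rest in the scrap bin; the board lies flat on the bed with its edge within 3 mm of the fence, its end within 3 mm of the stop and square to the fence within 0.02 rad; the clamp handle is down (below 0.06 rad) and the rubber foot presses on the board (x of offcut in the frame of scrap_bin between -0.08 and 0.08 m and y of offcut in the frame of scrap_bin between -0.1 and 0.1 m and height (world z) of offcut below 0.07 m and linear speed of offcut below 0.02 m/s and x of board in the frame of jig above -0.0475 m and y of board_end in the frame of stop above -0.003 m and angle between the y axis of board and the y axis of jig, either way round below 0.02 rad and height (world z) of board below 0.021 m and linear speed of board below 0.01 m/s and value of joint clamp_handle below 0.06 rad and contact force between clamp_foot and board above 0.5 N); the robot touches nothing.
It fails at once if a bystander is shifted by more than 25 mm or knocked over (distance of any of blue_tin, jar, glue, level, tape, hammer, square from where it was at the start of the episode above 0.025 m).
It also fails if it takes over 61 s, if anything falls off the work surface, if the arm or the gripper's body presses on something with over 40 N, if the wrist force passes 120 N, or if a joint passes its speed limit or range.

## Working session

There is one attempt and no reset: what is moved stays moved. The work goes in short steps, Python scripts to look and compute and a tool call to move; the robot and the scene stay as the last step left them, time stands still between calls to the robot, and variables do not carry over. Pictures are saved under pics/ and viewed, at most 11 in all, crops included, and the job is handed in when it is done.

Besides the shell and the picture viewer there is one more tool, called after ">>>" in YAML: its name, and indented under it one key for each argument. send_rows: Moves the arm, as the interface text tells. Its arguments: {"type":"object","properties":{"rows":{"type":"string"},"grip_force":{"type":"number"}},"required":["rows"]}

```bash
mkdir -p pics; cat > h.py <<'E'
import numpy as np, cv2
from plant import ctrl
from scipy.spatial.transform import Rotation as R
def find(pic,names,n=2):
    T=np.linalg.inv(pic["extrinsics"])
    for t in names:
        for d in ctrl.look_for(pic,t)[:n]:
            p=T[:3,:3]@np.array(d["position"])+T[:3,3]
            print(t,round(d["p"],2),np.round(p*1000).astype(int))
def proj(pic,P):
    P=np.atleast_2d(P);E=np.array(pic["extrinsics"])
    c=P@E[:3,:3].T+E[:3,3]
    return np.c_[pic["fx"]*c[:,0]/c[:,2]+pic["cx"],pic["fy"]*c[:,1]/c[:,2]+pic["cy"]]
def unproj(pic,uv,z):
    uv=np.atleast_2d(uv);T=np.linalg.inv(pic["extrinsics"])
    d=np.c_[(uv[:,0]-pic["cx"])/pic["fx"],(uv[:,1]-pic["cy"])/pic["fy"],np.ones(len(uv))]@T[:3,:3].T
    o=T[:3,3]; return o+d*((z-o[2])/d[:,2])[:,None]
def save(pic,name): cv2.imwrite("pics/"+name,np.ascontiguousarray(pic["color"][:,:,::-1]))
def st():
    s=ctrl.get_state(); print(s["time"],np.round(s["eef_pos"],4),np.round(s["tcp_rot"],4),np.round(s["contact_force"],1),s["opening"],s["finger_force"]);return s
E
python3 - <<'E'
from h import *
s=st();print(R.from_quat(s["tcp_rot"]).as_matrix().round(3))
for c in ["top","scene"]:
    p=ctrl.read_camera(c);save(p,c+"0.png");print(c)
    find(p,["offcut","board","stop","jig","scrap_bin","clamp_handle","clamp_foot","blue_tin","jar","glue","level","tape","hammer","square"],1)
    print(np.round(np.linalg.inv(p["extrinsics"]),3))
E
```

```text
0.0 [ 0.2191 -0.6378  0.2519] [ 0.9864  0.1646 -0.     -0.0012] [-0.3 -1.1 -0.2] 0.9950852735938143 0.0
[[ 0.946  0.325 -0.   ]
 [ 0.325 -0.946  0.002]
 [ 0.    -0.002 -1.   ]]
top
offcut 0.62 [451 228  38]
board 0.88 [483  46  41]
stop 0.57 [518 308  76]
jig 0.97 [533 142  19]
scrap_bin 0.85 [ 409 -385   15]
clamp_handle 0.48 [627 186 145]
clamp_foot 0.46 [551 181 164]
blue_tin 0.75 [516 311  78]
jar 0.72 [629 429 109]
glue 0.9 [ 754 -162  111]
level 0.62 [769  43  25]
tape 0.56 [620   1  52]
hammer 0.84 [401 483  26]
square 0.7 [771  41  22]
[[ 0.023 -0.981  0.194  0.36 ]
 [-1.    -0.024 -0.     0.059]
 [ 0.005 -0.194 -0.981  1.211]
 [ 0.     0.     0.     1.   ]]
scene
offcut 0.62 [462 233  38]
board 0.65 [494  51  34]
stop 0.91 [513 318  76]
jig 0.8 [566 187  21]
scrap_bin 0.87 [ 407 -384   29]
clamp_handle 0.52 [629 196 141]
clamp_foot 0.48 [559 189 159]
blue_tin 0.71 [ 407 -383   31]
jar 0.82 [657 447 101]
glue 0.92 [ 777 -149   91]
level 0.9 [778  50  19]
tape 0.94 [628  15  47]
hammer 0.62 [444 489  24]
square 0.76 [806 320   4]
[[-0.734  0.527 -0.428  1.031]
 [ 0.679  0.555 -0.482  0.588]
 [-0.017 -0.644 -0.765  0.946]
 [ 0.     0.     0.     1.   ]]
```

View pics/top0.png

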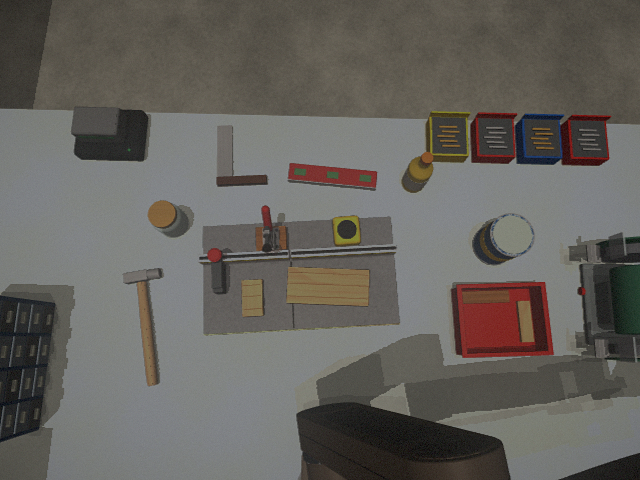

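View pics/scene0.png

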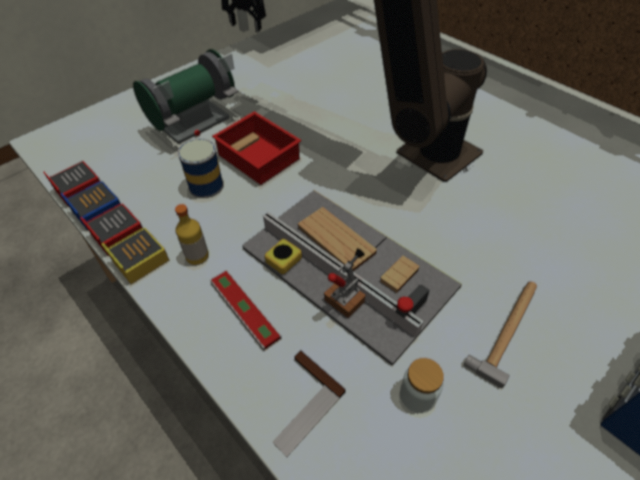

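The top view shows the offcut at about (252,298), the board at (328,287), the stop at (219,270), the clamp handle raised at (266,215) and the bin at (502,319). Next I measure the outlines by colour segmentation.

```bash
cat >> h.py <<'E'
def wood(pic,seed,z,zs=None):
    "min-area rect of wood-coloured blob around seed pixel, corners in world at height z"
    im=np.ascontiguousarray(pic["color"]);hsv=cv2.cvtColor(im,cv2.COLOR_RGB2HSV)
    m=((hsv[...,0]>8)&(hsv[...,0]<30)&(hsv[...,1]>60)&(hsv[...,2]>70)).astype(np.uint8)
    m=cv2.morphologyEx(m,cv2.MORPH_CLOSE,np.ones((5,5)))
    n,l,s,c=cv2.connectedComponentsWithStats(m)
    k=l[int(seed[1]),int(seed[0])]
    if k==0: print("no seed");return
    ct=max(cv2.findContours((l==k).astype(np.uint8),cv2.RETR_EXTERNAL,cv2.CHAIN_APPROX_NONE)[0],key=len)[:,0]
    P=unproj(pic,ct,z)[:,:2]*1000
    r=cv2.minAreaRect(P.astype(np.float32));print("rect",s[k],np.round(r[0],1),np.round(r[1],1),round(r[2],2));return r
E
python3 - <<'E'
from h import *
p=ctrl.read_camera("top")
wood(p,(250,300),.037);wood(p,(328,280),.037)
print("fence front top",unproj(p,[[201,261],[394,251]],.063).round(4))
print("bed corners",unproj(p,[[203,227],[390,217],[399,323],[205,333]],.018).round(4))
print("bin top",unproj(p,[[452,283],[548,281],[553,355],[456,357]],.075).round(4))
print("stop top",unproj(p,[[216,293],[227,292]],.075).round(4))
p=ctrl.read_camera("scene")
wood(p,(400,270),.037);wood(p,(330,235),.037)
E
```

```text
rect [241 279  23  38 783] [452.1 228.2] [89.4 52.1] 4.4
rect [ 286  267   84   39 3014] [484.6  44.5] [201.5  89.6] 89.06
fence front top [[ 0.5347  0.3513  0.063 ]
 [ 0.5704 -0.1144  0.063 ]]
bed corners [[ 0.629   0.364   0.018 ]
 [ 0.6667 -0.1115  0.018 ]
 [ 0.3997 -0.1324  0.018 ]
 [ 0.3647  0.3402  0.018 ]]
bin top [[ 0.4944 -0.2497  0.075 ]
 [ 0.5045 -0.4781  0.075 ]
 [ 0.3332 -0.478   0.075 ]
 [ 0.3236 -0.254   0.075 ]]
stop top [[0.4576 0.3075 0.075 ]
 [0.4605 0.2817 0.075 ]]
rect [381 256  38  34 715] [453.8 229.4] [93.3 53.1] 4.87
rect [ 298  207   79   61 2180] [487.1  44.8] [203.1  94.3] 89.41
```

```bash
cat >> h.py <<'E'
YAW=np.radians(4.4); J0=np.array([.5485,.1377,0])
RJ=R.from_euler("z",YAW)
def jig(x,y,z): return J0+RJ.apply(np.array([x,y,z])/1000)
def tojig(P): return RJ.inv().apply(np.asarray(P)-J0)*1000
def rel(P,yaw=0,s=None):
    "shift/turn in tool axes to world P, tool x at jig yaw+yaw deg, pointing down"
    s=s or ctrl.get_state();Rt=R.from_quat(s["tcp_rot"])
    G=RJ*R.from_euler("z",yaw,degrees=True)*R.from_euler("x",180,degrees=True)
    print("turn",(Rt.inv()*G).as_rotvec(degrees=True).round(1),"shift",(Rt.inv().apply(np.asarray(P)-s["eef_pos"])*1000).round(1))
E
python3 - <<'E'
from h import *
rel([.5,-.2,.25]); rel(jig(-95,98,250)); print(jig(-95,98,250))
E
```

```text
turn [ 0.   0.  14.6] shift [ 407.9 -323.4    3.3]
turn [ 0.   0.  14.6] shift [ 496.1 -745.8    3.3]
[0.44626152 0.22812286 0.25      ]
```

The rows are not in the units I measure in: shifts go in shares of 800 mm and turns go in shares of 180 degrees. I convert before sending: -746 mm / 800 = -0.9325, 496 mm / 800 = 0.62, 14.6 degrees / 180 = 0.0811.

>>> send_rows:
  rows: "0 0 0.0811 0.51 -0.4038 0.0038 0.55;0 0 0.0811 0.51 -0.4038 0.0038 0.55;0 0 0.0811 0.51 -0.4038 0.0038 0.55;0 0 0.0811 0.51 -0.4038 0.0038 0.55;0 0 0.0811 0.51 -0.4038 0.0038 0.55;0 0 0.0811 0.51 -0.4038 0.0038 0.55;0 0 0.0811 0.51 -0.4038 0.0038 0.55;0 0 0.0811 0.62 -0.9325 0.0038 0.55"

```text
time: 2.6
eef_pos: [0.4558, -0.206, 0.2512]
tcp_rot: [0.999, 0.038, 0.001, 0.0]
contact_force: [-0.6, -0.2, -0.3]
opening: 0.779
finger_force: 0.0
```

```bash
python3 - <<'E'
from h import *
st();rel(jig(-95,98,200))
E
```

```text
2.6 [ 0.4558 -0.206   0.2512] [9.993e-01 3.840e-02 7.000e-04 2.000e-04] [-0.6 -0.2 -0.3] 0.7790512329850658 0.0
turn [ 0.  -0.1 -0. ] shift [  23.7 -433.6   51. ]
```

Scaled: -432 mm / 800 = -0.54, 51 mm / 800 = 0.0638.

>>> send_rows:
  rows: "0 0 0 0.0288 -0.54 0 0.55;0 0 0 0.0288 -0.54 0 0.55;0 0 0 0.0288 -0.54 0 0.55;0 0 0 0.0288 -0.54 0 0.55;0 0 0 0.0288 -0.54 0 0.55;0 0 0 0.0288 -0.54 0 0.55;0 0 0 0.0288 -0.54 0.0638 0.55;0 0 0 0.0288 -0.54 0.0638 0.55"

```text
time: 3.6
eef_pos: [0.4424, 0.2267, 0.1971]
tcp_rot: [0.999, 0.04, -0.002, 0.0]
contact_force: [0.5, 0.2, 0.3]
opening: 0.774
finger_force: 0.0
```

```bash
python3 - <<'E'
from h import *
p=ctrl.read_camera("wrist");save(p,"w1.png");st();rel(jig(-95,98,43))
print(np.linalg.inv(p["extrinsics"]).round(3))
for n,P in dict(offc=jig(-88.7,98,37),stop=jig(-75,150,75),boardc=jig(-70,-88,37)).items(): print(n,proj(p,P).round())
E
```

```text
3.65 [0.4426 0.2264 0.1969] [ 9.992e-01  3.940e-02 -2.300e-03  3.000e-04] [-0.3 -0.2 -0.6] 0.7756242809938203 0.0
turn [0.  0.3 0.1] shift [  4.5  -1.4 153.9]
[[ 0.08  -0.959 -0.27   0.511]
 [-0.997 -0.077 -0.021  0.233]
 [-0.     0.271 -0.962  0.317]
 [ 0.     0.     0.     1.   ]]
offc [[318. 214.]]
stop [[238. 205.]]
boardc [[568. 190.]]
```

View pics/w1.png

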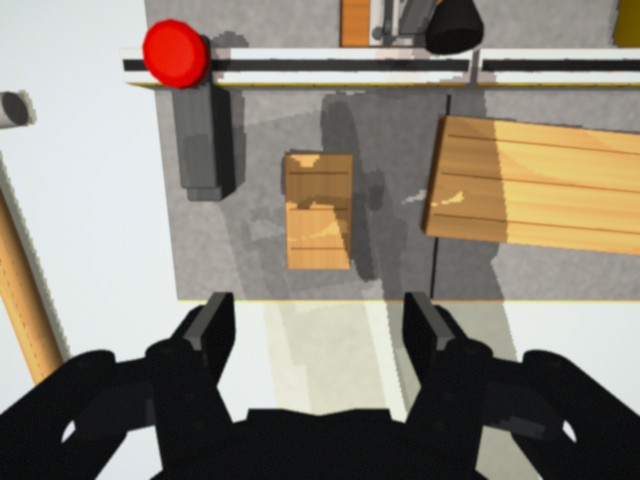

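The wrist view has the offcut centred at (319,211), matching the prediction of (318,214). The stop's top corner is at about (214,188), so I refine the fence and stop from this view.

```bash
python3 - <<'E'
from h import *
p=ctrl.read_camera("wrist")
f=lambda uv,z:print(uv,tojig(unproj(p,uv,z)).round(1).tolist())
wood(p,(320,190),.037)
f([[214,188],[211,100]],.075)
f([[222,198]],.018)
f([[230,87],[460,84],[600,84]],.063)
f([[448,150],[433,285],[180,299],[600,299],[170,200]],.018)
f([[445,116],[427,235]],.037)
E
```

```text
rect [ 284  153   70  117 7884] [453.1 227.9] [89.4 51. ] 4.73
[[214, 188], [211, 100]] [[-63.8, 164.4, 75.0], [-10.7, 162.4, 75.0]]
[[222, 198]] [[-79.7, 174.4, 18.0]]
[[230, 87], [460, 84], [600, 84]] [[-2.0, 153.1, 63.0], [0.1, 8.8, 63.0], [0.3, -78.9, 63.0]]
[[448, 150], [433, 285], [180, 299], [600, 299], [170, 200]] [[-41.9, -2.5, 18.0], [-153.9, -0.5, 18.0], [-167.5, 216.5, 18.0], [-166.5, -145.3, 18.0], [-81.4, 216.1, 18.0]]
[[445, 116], [427, 235]] [[-17.8, 8.1, 37.0], [-104.8, 13.9, 37.0]]
```

Scaled: 154 mm / 800 = 0.1925, 100 mm / 800 = 0.125.

>>> send_rows:
  rows: "0 0 0 0.005 -0.0013 0.125 0.55;0 0 0 0.005 -0.0013 0.125 0.55;0 0 0 0.005 -0.0013 0.1625 0.55;0 0 0 0.005 -0.0013 0.1925 0.55;0 0 0 0.005 -0.0013 0.1925 0.55;0 0 0 0.005 -0.0013 0.1925 0.55"

```text
time: 4.45
eef_pos: [0.4501, 0.2257, 0.0476]
tcp_rot: [0.999, 0.037, 0.002, -0.0]
contact_force: [-0.3, -1.4, 0.7]
opening: 0.776
finger_force: 0.0
```

Scaled: 2 mm / 800 = 0.0025.

>>> send_rows:
  rows: "0 0 0 0 0 0.0025 0.55;0 0 0 0 0 0.0025 -0.3;0 0 0 0 0 0.0025 -0.3;0 0 0 0 0 0.0025 -0.3;0 0 0 0 0 0.0025 -0.3"
  grip_force: 40

```text
time: 5.08
eef_pos: [0.4493, 0.2264, 0.045]
tcp_rot: [0.999, 0.038, 0.001, -0.0]
contact_force: [-1.1, -0.8, 6.1]
opening: 0.573
finger_force: 43.2
```

```bash
python3 - <<'E'
from h import *
rel([.46,-.1,.2]); rel([.411,-.38,.2]); rel([.411,-.38,.085])
E
```

```text
turn [-0.  -0.1 -0. ] shift [ -13.9  326.3 -155.1]
turn [-0.  -0.1 -0. ] shift [ -84.1  601.7 -155.3]
turn [-0.  -0.1 -0. ] shift [-84.3 601.7 -40.3]
```

>>> send_rows:
  rows: "0 0 0 0 0 -0.1938 -0.3;0 0 0 0 0 -0.1938 -0.3;0 0 0 0 0 -0.1938 -0.3;0 0 0 -0.0175 0.4075 -0.1938 -0.3;0 0 0 -0.0175 0.4075 -0.1938 -0.3;0 0 0 -0.0175 0.4075 -0.1938 -0.3;0 0 0 -0.0175 0.4075 -0.1938 -0.3;0 0 0 -0.0175 0.4075 -0.1938 -0.3"

```text
time: 6.08
eef_pos: [0.4581, -0.0879, 0.1985]
tcp_rot: [0.999, 0.038, 0.0, -0.0]
contact_force: [0.7, 0.2, -1.0]
opening: 0.573
finger_force: 42.5
```

Scaled: 275 mm / 800 = 0.3438, -70 mm / 800 = -0.0875.

>>> send_rows:
  rows: "0 0 0 -0.0875 0.3438 0 -0.3;0 0 0 -0.0875 0.3438 0 -0.3;0 0 0 -0.0875 0.3438 0 -0.3;0 0 0 -0.0875 0.3438 0 -0.3;0 0 0 -0.0875 0.3438 0 -0.3;0 0 0 -0.0875 0.3438 0 -0.3"

```text
time: 6.82
eef_pos: [0.4089, -0.3675, 0.1981]
tcp_rot: [0.999, 0.036, -0.0, -0.0]
contact_force: [0.0, -0.2, 0.0]
opening: 0.571
finger_force: 42.5
```

```bash
python3 - <<'E'
from h import *
p=ctrl.read_camera("wrist");save(p,"w2.png");st()
rel([.411,-.38,.085]);print(proj(p,[.411,-.38,.0]))
E
```

```text
6.875 [ 0.4092 -0.366   0.198 ] [ 9.993e-01  3.700e-02 -3.000e-04 -9.000e-04] [-0.7 -0.1 -0.1] 0.5744452992941257 42.48507499694824
turn [-0.1  0.  -0.2] shift [  0.8  14.3 112.9]
[[334.16295071 216.1476866 ]]
```

View pics/w2.png

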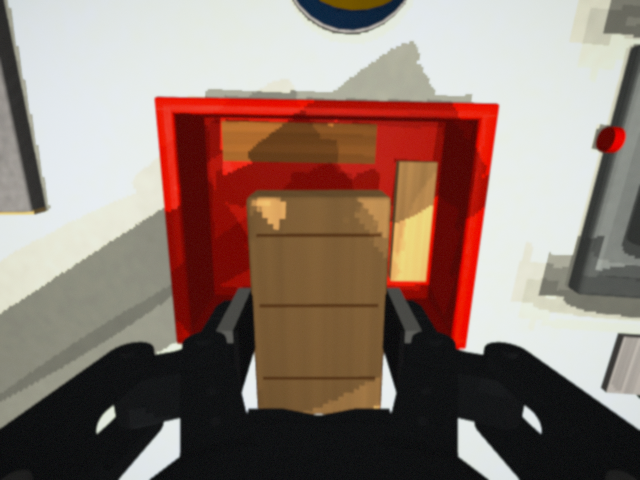

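The offcut is held over the bin, whose rim runs from (157,98) and (498,105) at the back to (178,347) and (466,347) at the front.

```bash
python3 - <<'E'
from h import *
p=ctrl.read_camera("wrist")
print(unproj(p,[[157,98],[498,105],[466,347],[178,347]],.075).round(3))
E
```

```text
[[ 0.492 -0.261  0.075]
 [ 0.503 -0.468  0.075]
 [ 0.337 -0.478  0.075]
 [ 0.322 -0.269  0.075]]
```

Scaled: 144 mm / 800 = 0.18, 140 mm / 800 = 0.175.

>>> send_rows:
  rows: "0 0 0 0 0 0.075 -0.3;0 0 0 0 0 0.15 -0.3;0 0 0 0 0 0.175 -0.3;0 0 0 0 0 0.18 -0.3;0 0 0 0 0 0.18 -0.3;0 0 0 0 0 0.18 0.5;0 0 0 0 0 0.18 0.5;0 0 0 0 0 0.18 0.5"

```text
time: 7.92
eef_pos: [0.4101, -0.3661, 0.0556]
tcp_rot: [0.999, 0.038, 0.0, 0.001]
contact_force: [-0.7, 0.1, -0.1]
opening: 0.75
finger_force: 0.0
```

Scaled: -145 mm / 800 = -0.1813, -120 mm / 800 = -0.15.

>>> send_rows:
  rows: "0 0 0 0 0 -0.075 0.6;0 0 0 0 0 -0.15 0.6;0 0 0 0 0 -0.1813 0.6;0 0 0 0 0 -0.1813 0.6;0 0 0 0 0 -0.1813 0.6"

```text
time: 8.55
eef_pos: [0.4091, -0.365, 0.198]
tcp_rot: [0.999, 0.038, -0.001, -0.001]
contact_force: [0.0, 0.2, 0.2]
opening: 0.798
finger_force: 0.0
```

```bash
python3 - <<'E'
from h import *
p=ctrl.read_camera("wrist");save(p,"w3.png");st()
find(p,["offcut"]);
# push pose in front of board
for P in [jig(-140,-95,200),jig(-140,-95,43)]: rel(P)
E
```

```text
8.6 [ 0.4089 -0.3647  0.1974] [ 0.9993  0.0379 -0.0012 -0.0016] [ 0.5 -0.2 -0.7] 0.799010715864815 0.0
offcut 0.65 [ 413 -365   32]
turn [-0.2  0.1 -0.1] shift [  37.4 -395.3   -1.4]
turn [-0.2  0.1 -0.1] shift [  37.7 -394.7  155.6]
```

View pics/w3.png

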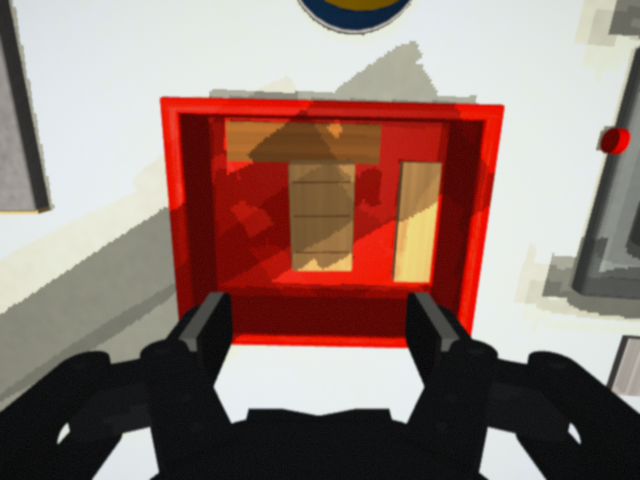

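The offcut lies in the bin, centred at about (322,216). Next I push the board's free end with both fingers.

```bash
python3 - <<'E'
from h import *
for P in [jig(-80,-217,120),jig(-80,-217,43)]: rel(P,84.7)
E
```

```text
turn [ -0.3  -0.  -84.8] shift [  97.7 -273.    78. ]
turn [ -0.3  -0.  -84.8] shift [  97.8 -272.8  155. ]
```

Scaled: -273 mm / 800 = -0.3413, 100 mm / 800 = 0.125, -84.8 degrees / 180 = -0.4711.

>>> send_rows:
  rows: "0 0 -0.4711 0.1225 -0.3413 0 0.15;0 0 -0.4711 0.1225 -0.3413 0 0.15;0 0 -0.4711 0.1225 -0.3413 0 0.15;0 0 -0.4711 0.1225 -0.3413 0 0.15;0 0 -0.4711 0.1225 -0.3413 0 0.15;0 0 -0.4711 0.1225 -0.3413 0.05 0.15;0 0 -0.4711 0.1225 -0.3413 0.0875 0.15;0 0 -0.4711 0.1225 -0.3413 0.125 0.15"

```text
time: 9.65
eef_pos: [0.4856, -0.0853, 0.097]
tcp_rot: [0.71, 0.704, -0.001, -0.002]
contact_force: [-1.0, -0.4, -1.2]
opening: 0.577
finger_force: 0.0
```

>>> send_rows:
  rows: "0 0 0 0 0 0 0.15;0 0 0 0 0 0 0.15"

```text
time: 9.9
eef_pos: [0.4869, -0.0861, 0.0999]
tcp_rot: [0.713, 0.701, -0.0, -0.0]
contact_force: [-0.0, -0.4, -0.3]
opening: 0.575
finger_force: 0.0
```

```bash
python3 - <<'E'
from h import *
p=ctrl.read_camera("wrist");save(p,"w4.png");s=st();print(tojig(s["eef_pos"]))
for P in [jig(-80,-217,43)]: rel(P,84.7)
E
```

```text
9.95 [ 0.4875 -0.0864  0.1007] [7.130e-01 7.011e-01 3.000e-04 7.000e-04] [ 0.1 -0.4  0.8] 0.5717377389620056 0.0
[ -78.06027121 -218.72829206  100.68335472]
turn [ 0.1  0.  -0.1] shift [ 1.6 -2.2 57.7]
```

View pics/w4.png

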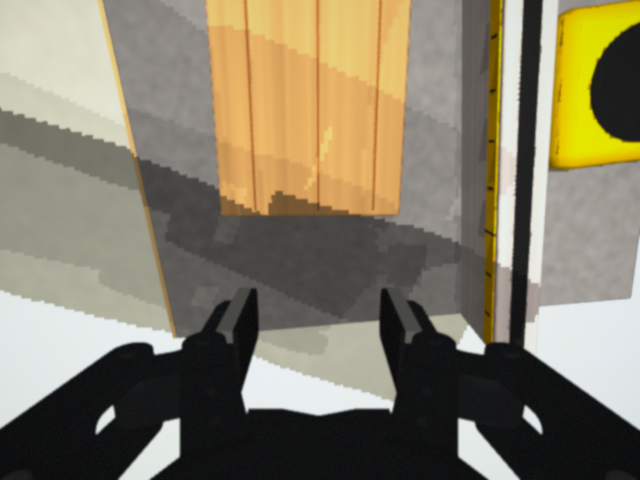

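The board's end edge is square to the tool at row 215, columns 221–398. I now lower and push.

>>> send_rows:
  rows: "0 0 0 0 0 0.05 0.15;0 0 0 0 0 0.0713 0.15;0 0 0 0 0 0.0713 0.15;0 0 0 0.015 0 0.0713 0.15;0 0 0 0.0375 0 0.0713 0.15;0 0 0 0.06 0 0.0713 0.15;0 0 0 0.0825 0 0.0713 0.15;0 0 0 0.105 0 0.0713 0.15"

```text
time: 10.95
eef_pos: [0.4883, -0.0008, 0.0432]
tcp_rot: [0.712, 0.702, 0.0, 0.0]
contact_force: [0.3, -3.3, 2.5]
opening: 0.577
finger_force: 1.6
```

Scaled: 38 mm / 800 = 0.0475, 30 mm / 800 = 0.0375, -5.3 degrees / 180 = -0.0294.

>>> send_rows:
  rows: "0 0 -0.0083 0.0125 0 0 0.15;0 0 -0.0167 0.025 0 0 0.15;0 0 -0.0294 0.0375 0 0 0.15;0 0 -0.0294 0.0475 0 0 0.15;0 0 -0.0294 0.0475 0 0 0.15"

```text
time: 11.58
eef_pos: [0.4876, 0.0369, 0.0421]
tcp_rot: [0.679, 0.734, -0.0, -0.001]
contact_force: [0.2, -0.6, -0.2]
opening: 0.576
finger_force: 0.0
```

```bash
python3 - <<'E'
from h import *
s=st();print(tojig(s["eef_pos"]))
p=ctrl.read_camera("scene");r=wood(p,proj(p,jig(-65,0,37))[0],.037);print(tojig([r[0][0]/1e3,r[0][1]/1e3,0]))
p=ctrl.read_camera("top");save(p,"t5.png");r=wood(p,proj(p,jig(-65,20,37))[0],.037);print(tojig([r[0][0]/1e3,r[0][1]/1e3,0]))
find(p,["stop"]);print(tojig(unproj(p,[[227,292],[227,280]],.075)),proj(p,jig(-75,163,75)),proj(p,jig(-75,150,75)))
E
```

```text
11.575 [0.4876 0.0369 0.0421] [ 6.789e-01  7.342e-01 -4.000e-04 -1.300e-03] [ 0.2 -0.6 -0.2] 0.575978696937729 0.0
[-68.4703493  -95.85257769  42.08400153]
no seedTraceback (most recent call last):
  File "<stdin>", line 3, in <module>
TypeError: 'NoneType' object is not subscriptable
```

```bash
python3 - <<'E'
from h import *
rel(jig(-145,15,120),0);rel(jig(-145,15,43),0)
E
```

```text
turn [-0.2  0.1 90.1] shift [111.3 -76.4 -77.7]
turn [-0.2  0.1 90.1] shift [111.2 -76.2  -0.7]
```

Scaled: -120 mm / 800 = -0.15, -90 mm / 800 = -0.1125.

>>> send_rows:
  rows: "0 0 0 -0.0188 0 0 0.15;0 0 0 -0.0188 0 -0.05 0.15;0 0 0 -0.0188 0 -0.1125 0.15;0 0 0 -0.0188 0 -0.15 0.15;0 0 0 -0.0188 0 -0.15 0.15;0 0 0 -0.0188 0 -0.15 0.15"

```text
time: 12.38
eef_pos: [0.4888, 0.0206, 0.1613]
tcp_rot: [0.679, 0.734, -0.001, -0.001]
contact_force: [-0.1, 0.5, -0.2]
opening: 0.577
finger_force: 0.0
```

```bash
python3 - <<'E'
from h import *
p=ctrl.read_camera("wrist");save(p,"w5.png");s=st();print(tojig(s["eef_pos"]))
rel(jig(-145,15,120),0);rel(jig(-145,15,43),0)
q=ctrl.read_camera("top");save(q,"t5.png")
for pic in (p,q):
    r=wood(pic,proj(pic,jig(-65,20,37))[0],.037)
    if r is not None: print(tojig([r[0][0]/1e3,r[0][1]/1e3,0]))
    find(pic,["stop","board"],1)
print(proj(p,jig(-75,163,75)),proj(q,jig(-75,163,75)),proj(p,jig(-75,150,75)),proj(q,jig(-75,150,75)))
E
```

```text
12.425 [0.4885 0.0207 0.1608] [ 0.6793  0.7338 -0.001  -0.0016] [-0.6  0.7 -0.2] 0.5736525856815148 0.0
[ -68.82644218 -112.0022833   160.75854576]
turn [-0.2  0.1 90. ] shift [127.  -76.   41.2]
turn [-0.2  0.1 90. ] shift [126.9 -75.7 118.2]
rect [  234     0   156   200 29178] [478.4 105.9] [ 89.6 114.9] 4.38
[-72.36409737 -26.34248888   0.        ]
board 0.89 [477 118  38]
rect [ 244  270   68   42 2403] [469.  166.3] [100.8 163.2] 3.14
[-77.11880042  34.64573743   0.        ]
stop 0.59 [511 310  75]
board 0.85 [475 173  39]
[[ 301.26415441 -424.58152235]] [[221.62009855 291.58621528]] [[ 301.65094578 -377.15918068]] [[227.1438353  291.29224037]]
```

View pics/w5.png

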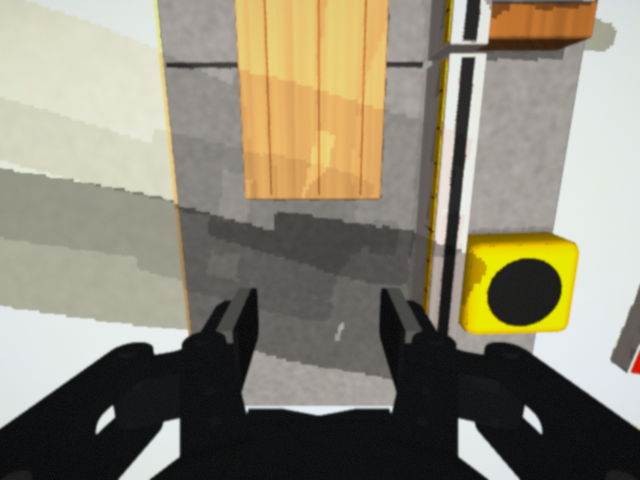

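The board is now square to the jig at x of about -72, with its near edge at row 199. Next is the push to the fence.

Scaled: 127 mm / 800 = 0.1588, -76 mm / 800 = -0.095, 90 degrees / 180 = 0.5.

>>> send_rows:
  rows: "0 0 0.5 0.1588 -0.095 0 0.6;0 0 0.5 0.1588 -0.095 0 0.6;0 0 0.5 0.1588 -0.095 0 0.6;0 0 0.5 0.1588 -0.095 0 0.6;0 0 0.5 0.1588 -0.095 0 0.6;0 0 0.5 0.1588 -0.095 0 0.6;0 0 0.5 0.1588 -0.095 0 0.6;0 0 0.5 0.1588 -0.095 0 0.6"

```text
time: 13.68
eef_pos: [0.4039, 0.1417, 0.1624]
tcp_rot: [0.996, 0.084, -0.0, -0.0]
contact_force: [-0.3, 0.6, -0.3]
opening: 0.8
finger_force: 0.0
```

Scaled: 4 degrees / 180 = 0.0222.

>>> send_rows:
  rows: "0 0 0.0222 0 0 0 0.6;0 0 0.0222 0 0 0 0.6;0 0 0.0222 0 0 0 0.6"

```text
time: 14.05
eef_pos: [0.404, 0.1417, 0.1626]
tcp_rot: [0.999, 0.053, -0.0, -0.0]
contact_force: [-0.1, -0.0, -0.1]
opening: 0.803
finger_force: 0.0
```

```bash
python3 - <<'E'
from h import *
s=st();print(tojig(s["eef_pos"]))
rel(jig(-145,15,42),0);rel(jig(-100,15,42),0)
E
```

```text
14.05 [0.404  0.1417 0.1626] [ 9.986e-01  5.290e-02 -2.000e-04 -0.000e+00] [-0.1 -0.  -0.1] 0.8025947493289322 0.0
[-143.77070298   15.08848307  162.55721981]
turn [-0.   0.   1.7] shift [-1.200e+00  1.000e-01  1.206e+02]
turn [-0.   0.   1.7] shift [ 43.8   1.4 120.5]
```

Scaled: 120 mm / 800 = 0.15, 110 mm / 800 = 0.1375, 1.7 degrees / 180 = 0.0094.

>>> send_rows:
  rows: "0 0 0.0094 0 0 0.075 0.6;0 0 0.0094 0 0 0.1375 0.6;0 0 0.0094 0 0 0.15 0.6;0 0 0.0094 0 0 0.15 0.6;0 0 0.0094 0.0175 0 0.15 0.6;0 0 0.0094 0.0325 0.0013 0.15 0.6;0 0 0.0094 0.0463 0.0013 0.15 0.6;0 0 0.0094 0.05 0.0013 0.15 0.6"

```text
time: 15.05
eef_pos: [0.4451, 0.1449, 0.0433]
tcp_rot: [0.999, 0.037, 0.0, -0.0]
contact_force: [-3.8, -0.3, 2.4]
opening: 0.8
finger_force: 1.6
```

>>> send_rows:
  rows: "0 0 0 0.0038 0 0 0.6;0 0 0 0.0075 0 0 0.6;0 0 0 0.0075 0 0 0.6"

```text
time: 15.42
eef_pos: [0.4478, 0.1452, 0.0422]
tcp_rot: [0.999, 0.038, -0.003, 0.0]
contact_force: [-6.9, -1.6, 5.9]
opening: 0.801
finger_force: 3.8
```

Scaled: 5 mm / 800 = 0.0063, 3 mm / 800 = 0.0038.

>>> send_rows:
  rows: "0 0 0 0.0038 0 0 0.6;0 0 0 0.0063 0 0 0.6;0 0 0 0.0063 0 0 0.6"

```text
time: 15.8
eef_pos: [0.4483, 0.1454, 0.0412]
tcp_rot: [0.999, 0.039, -0.009, 0.001]
contact_force: [-17.6, -2.4, 14.1]
opening: 0.798
finger_force: 9.2
```

Scaled: -120 mm / 800 = -0.15, -60 mm / 800 = -0.075.

>>> send_rows:
  rows: "0 0 0 -0.0188 0 0 0.15;0 0 0 -0.0375 0 0 0.15;0 0 0 -0.0375 0 -0.075 0.15;0 0 0 -0.0375 0 -0.15 0.15;0 0 0 -0.0375 0 -0.15 0.15;0 0 0 -0.0375 0 -0.15 0.15"

```text
time: 16.55
eef_pos: [0.4247, 0.1434, 0.1625]
tcp_rot: [0.999, 0.037, 0.0, -0.0]
contact_force: [-0.8, -0.2, -0.6]
opening: 0.575
finger_force: 0.0
```

```bash
python3 - <<'E'
from h import *
s=st();print(tojig(s["eef_pos"]))
p=ctrl.read_camera("wrist")
p=ctrl.read_camera("wrist");save(p,"w6.png")
rel(jig(-47,-115,120),90);rel(jig(-47,-115,42),90)
f=lambda uv,z:print(uv,tojig(unproj(p,uv,z)).round(1).tolist())
print(proj(p,np.array([jig(-75,y,75) for y in (150,163)])),proj(p,np.array([jig(x,116,37) for x in (-89,0)])))
E
```

```text
16.55 [0.4247 0.1434 0.1625] [ 9.993e-01  3.740e-02  4.000e-04 -0.000e+00] [-0.8 -0.2 -0.6] 0.5753248704376198 0.0
[-123.00358083   15.16310464  162.5052283 ]
turn [ -0.1   0.1 -90.1] shift [ 77.3 130.   40.6]
turn [ -0.1   0.1 -90.1] shift [ 77.6 130.  118.6]
[[ 71.0151117  172.86662502]
 [ 47.08993784 172.90418109]] [[164.16472179 188.9365106 ]
 [147.23668271  37.14818673]]
```

View pics/w6.png

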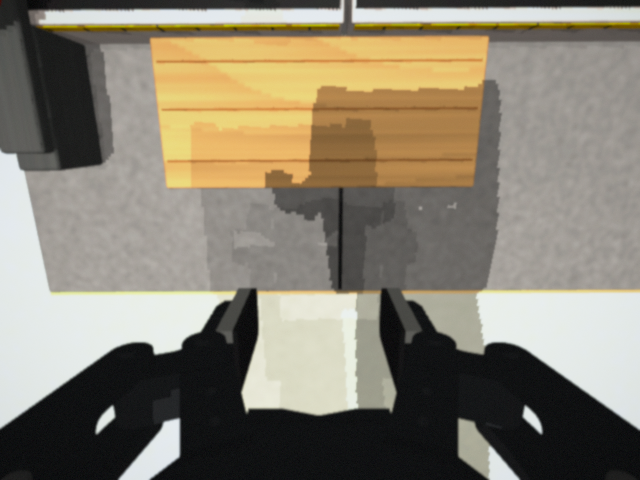

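The board is flush with the fence; its left end is at columns 152–166, and the stop's foot is at about (103,163).

```bash
python3 - <<'E'
from h import *
p=ctrl.read_camera("wrist")
f=lambda uv,z:print(uv,tojig(unproj(p,uv,z)).round(1).tolist())
f([[103,163],[107,150]],.018);f([[62,153],[45,40]],.075);f([[152,39],[166,187],[489,37],[473,186]],.037)
rel(jig(-52,-112,150),90);rel(jig(-52,-112,42),90)
E
```

```text
[[103, 163], [107, 150]] [[-74.1, 163.5, 18.0], [-65.5, 159.4, 18.0]]
[[62, 153], [45, 40]] [[-64.8, 152.5, 75.0], [-10.3, 150.8, 75.0]]
[[152, 39], [166, 187], [489, 37], [473, 186]] [[-1.6, 113.0, 37.0], [-88.1, 114.4, 37.0], [-0.9, -84.0, 37.0], [-87.8, -84.1, 37.0]]
turn [ -0.2   0.2 -90.1] shift [ 72.3 127.   10.5]
turn [ -0.2   0.2 -90.1] shift [ 72.6 127.  118.5]
```

Scaled: 127 mm / 800 = 0.1588, 72 mm / 800 = 0.09, -90 degrees / 180 = -0.5.

>>> send_rows:
  rows: "0 0 -0.5 0.09 0.1588 0.0125 0.15;0 0 -0.5 0.09 0.1588 0.0125 0.15;0 0 -0.5 0.09 0.1588 0.0125 0.15;0 0 -0.5 0.09 0.1588 0.0125 0.15;0 0 -0.5 0.09 0.1588 0.0125 0.15;0 0 -0.5 0.09 0.1588 0.0125 0.15;0 0 -0.5 0.09 0.1588 0.0125 0.15;0 0 -0.5 0.09 0.1588 0.0125 0.15"

```text
time: 17.7
eef_pos: [0.5053, 0.0223, 0.1507]
tcp_rot: [0.714, 0.7, -0.001, -0.001]
contact_force: [1.2, -0.2, -0.4]
opening: 0.574
finger_force: 0.0
```

Scaled: -4.6 degrees / 180 = -0.0256.

>>> send_rows:
  rows: "0 0 -0.0256 0 0 0 0.15;0 0 -0.0256 0 0 0 0.15;0 0 -0.0256 0 0 0 0.15"

```text
time: 18.08
eef_pos: [0.5059, 0.0223, 0.1517]
tcp_rot: [0.688, 0.725, -0.0, -0.001]
contact_force: [0.1, -0.7, -0.2]
opening: 0.572
finger_force: 0.0
```

```bash
python3 - <<'E'
from h import *
s=st();print(tojig(s["eef_pos"]))
rel(jig(-52,-112,42),90)
E
```

```text
18.075 [0.5059 0.0223 0.1517] [ 6.885e-01  7.253e-01 -5.000e-04 -7.000e-04] [ 0.1 -0.7 -0.2] 0.5717020597767886 0.0
[ -51.35501933 -111.81916858  151.74113808]
turn [-0.1 -0.  -1.4] shift [ -0.2  -0.4 109.7]
```

Scaled: 109 mm / 800 = 0.1363, 100 mm / 800 = 0.125, -1.4 degrees / 180 = -0.0078.

>>> send_rows:
  rows: "0 0 -0.0078 0 0 0.075 0.15;0 0 -0.0078 0 0 0.125 0.15;0 0 -0.0078 0 0 0.1363 0.15;0 0 -0.0078 0 0 0.1363 0.15;0 0 -0.0078 0.0175 0 0.1363 0.15;0 0 -0.0078 0.035 0 0.1363 0.15;0 0 -0.0078 0.05 0 0.1363 0.15;0 0 -0.0078 0.0588 0 0.1363 0.15"

```text
time: 19.08
eef_pos: [0.5046, 0.07, 0.0447]
tcp_rot: [0.679, 0.734, 0.001, 0.001]
contact_force: [0.8, -3.7, 2.5]
opening: 0.574
finger_force: 1.6
```

Scaled: 6 mm / 800 = 0.0075, 3 mm / 800 = 0.0038.

>>> send_rows:
  rows: "0 0 0 0.0038 0 0 0.15;0 0 0 0.0075 0 0 0.15;0 0 0 0.0075 0 0 0.15"

```text
time: 19.45
eef_pos: [0.5031, 0.0754, 0.0435]
tcp_rot: [0.679, 0.734, 0.0, -0.0]
contact_force: [0.6, -0.7, 1.1]
opening: 0.574
finger_force: 0.4
```

Scaled: 6 mm / 800 = 0.0075, 3 mm / 800 = 0.0038.

>>> send_rows:
  rows: "0 0 0 0.0038 0 0 0.15;0 0 0 0.0075 0 0 0.15;0 0 0 0.0075 0 0 0.15"

```text
time: 19.82
eef_pos: [0.5025, 0.0815, 0.0435]
tcp_rot: [0.679, 0.734, -0.0, -0.001]
contact_force: [0.2, -0.6, 0.1]
opening: 0.578
finger_force: 0.4
```

Scaled: 5 mm / 800 = 0.0063, 3 mm / 800 = 0.0038.

>>> send_rows:
  rows: "0 0 0 0.0038 0 0 0.15;0 0 0 0.0063 0 0 0.15;0 0 0 0.0063 0 0 0.15"

```text
time: 20.2
eef_pos: [0.5026, 0.0851, 0.0435]
tcp_rot: [0.679, 0.735, -0.001, 0.001]
contact_force: [2.5, -6.5, -2.3]
opening: 0.575
finger_force: 3.1
```

Scaled: 5 mm / 800 = 0.0063, 3 mm / 800 = 0.0038.

>>> send_rows:
  rows: "0 0 0 0.0038 0 0 0.15;0 0 0 0.0063 0 0 0.15;0 0 0 0.0063 0 0 0.15"

```text
time: 20.58
eef_pos: [0.5027, 0.0855, 0.0437]
tcp_rot: [0.677, 0.736, -0.004, 0.004]
contact_force: [0.6, -25.4, -1.1]
opening: 0.571
finger_force: 12.4
```

Scaled: -115 mm / 800 = -0.1438, -60 mm / 800 = -0.075.

>>> send_rows:
  rows: "0 0 0 -0.0125 0 0 0.15;0 0 0 -0.0313 0 0 0.15;0 0 0 -0.0313 0 -0.075 0.15;0 0 0 -0.0313 0 -0.1438 0.15;0 0 0 -0.0313 0 -0.1438 0.15;0 0 0 -0.0313 0 -0.1438 0.15"

```text
time: 21.32
eef_pos: [0.5036, 0.0663, 0.1583]
tcp_rot: [0.679, 0.734, -0.0, -0.0]
contact_force: [-0.6, -0.2, -0.4]
opening: 0.576
finger_force: 0.0
```

```bash
python3 - <<'E'
from h import *
s=st();print(tojig(s["eef_pos"]))
rel(jig(-125,60,150),0)
E
```

```text
21.325 [0.5036 0.0663 0.1583] [ 6.790e-01  7.341e-01 -0.000e+00 -4.000e-04] [-0.6 -0.2 -0.4] 0.5760197652275914 0.0
[-50.25440759 -67.71350749 158.34602348]
turn [-0.  -0.  90.1] shift [127.8 -74.6   8.5]
```

Scaled: 128 mm / 800 = 0.16, -75 mm / 800 = -0.0938, 90 degrees / 180 = 0.5.

>>> send_rows:
  rows: "0 0 0.0556 0.0125 -0.075 0 0.6;0 0 0.1111 0.0375 -0.0938 0 0.6;0 0 0.5 0.16 -0.0938 0.01 0.6;0 0 0.5 0.16 -0.0938 0.01 0.6;0 0 0.5 0.16 -0.0938 0.01 0.6;0 0 0.5 0.16 -0.0938 0.01 0.6;0 0 0.5 0.16 -0.0938 0.01 0.6;0 0 0.5 0.16 -0.0938 0.01 0.6"

```text
time: 22.32
eef_pos: [0.4176, 0.1878, 0.1482]
tcp_rot: [0.994, 0.106, -0.003, 0.0]
contact_force: [-0.4, -0.3, -0.0]
opening: 0.797
finger_force: 0.0
```

Scaled: 6 degrees / 180 = 0.0333.

>>> send_rows:
  rows: "0 0 0.0333 0 0 0 0.6;0 0 0.0333 0 0 0 0.6;0 0 0.0333 0 0 0 0.6"

```text
time: 22.7
eef_pos: [0.4186, 0.1878, 0.1495]
tcp_rot: [0.998, 0.058, -0.001, 0.0]
contact_force: [-0.0, -0.8, 0.6]
opening: 0.803
finger_force: 0.0
```

```bash
python3 - <<'E'
from h import *
s=st();print(tojig(s["eef_pos"]))
p=ctrl.read_camera("wrist");save(p,"w7.png")
rel(jig(-118,60,42),0)
r=wood(p,proj(p,jig(-60,62,37))[0],.037);print(tojig([r[0][0]/1e3,r[0][1]/1e3,0]))
E
```

```text
22.7 [0.4186 0.1878 0.1495] [ 9.983e-01  5.750e-02 -1.300e-03  1.000e-04] [-0.  -0.8  0.6] 0.8032093253896919 0.0
[-125.7034001    59.93356105  149.50786595]
turn [0.  0.1 2.2] shift [  7.7   0.2 107.8]
rect [  143    20   360   174 55258] [499.4 196.9] [ 89.5 199.8] 4.54
[-44.45490584  62.74874475   0.        ]
```

View pics/w7.png

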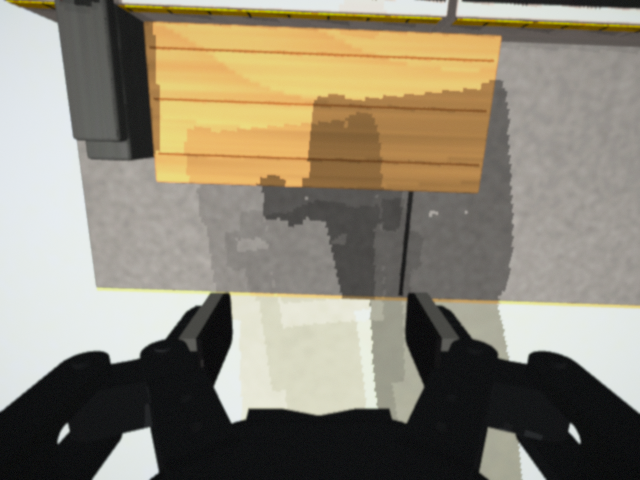

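The board sits against the stop (face at column 153) and the fence. I give it one light confirming push.

Scaled: 108 mm / 800 = 0.135, 100 mm / 800 = 0.125, 2.2 degrees / 180 = 0.0122.

>>> send_rows:
  rows: "0 0 0.0122 0.01 0 0.075 0.6;0 0 0.0122 0.01 0 0.125 0.6;0 0 0.0122 0.01 0 0.135 0.6;0 0 0.0122 0.01 0 0.135 0.6;0 0 0.0122 0.025 0 0.135 0.6;0 0 0.0122 0.0325 0.0013 0.135 0.6;0 0 0.0122 0.0375 0.0013 0.135 0.6;0 0 0.0122 0.0375 0.0013 0.135 0.6"

```text
time: 23.75
eef_pos: [0.4447, 0.1904, 0.043]
tcp_rot: [0.999, 0.038, -0.008, 0.001]
contact_force: [-16.0, -0.5, 12.9]
opening: 0.801
finger_force: 8.1
```

Scaled: -220 mm / 800 = -0.275, -180 mm / 800 = -0.225.

>>> send_rows:
  rows: "0 0 0 -0.015 0 0 -1;0 0 0 -0.0313 0 0 -1;0 0 0 -0.0313 0 -0.075 -1;0 0 0 -0.0313 0 -0.15 -1;0 0 0 -0.0313 0 -0.225 -1;0 0 0 -0.0313 0 -0.275 -1;0 0 0 -0.0313 0 -0.275 -1;0 0 0 -0.0313 0 -0.275 -1"

```text
time: 24.75
eef_pos: [0.4239, 0.1883, 0.2622]
tcp_rot: [0.999, 0.037, -0.0, 0.0]
contact_force: [0.3, 0.9, 0.1]
opening: -0.003
finger_force: 0.0
```

```bash
python3 - <<'E'
from h import *
s=st();print(tojig(s["eef_pos"]))
for c in ("top","scene","wrist"):
    p=ctrl.read_camera(c);
    if c=="top": save(p,"t8.png")
    T=np.linalg.inv(p["extrinsics"])
    for t in ("clamp_handle","clamp_grip","clamp_foot"):
        for d in ctrl.look_for(p,t)[:1]: print(c,t,round(d["p"],2),tojig(T[:3,:3]@np.array(d["position"])+T[:3,3]).round(0))
E
```

```text
24.75 [0.4239 0.1883 0.2622] [ 9.993e-01  3.750e-02 -1.000e-04  0.000e+00] [0.3 0.9 0.1] -0.003237519483590258 0.0
[-120.39333354   60.01063316  262.16436164]
top clamp_handle 0.66 [ 83.  45. 149.]
top clamp_grip 0.77 [ 81.  46. 148.]
top clamp_foot 0.43 [ 179. -317.  116.]
scene clamp_handle 0.54 [ 85.  53. 142.]
scene clamp_grip 0.56 [ 85.  49. 144.]
wrist clamp_foot 0.71 [  3.  41. 162.]
```

Scaled: 186 mm / 800 = 0.2325, 50 mm / 800 = 0.0625.

>>> send_rows:
  rows: "0 0 0 0.2325 0.0188 0 -1;0 0 0 0.2325 0.0188 0 -1;0 0 0 0.2325 0.0188 0 -1;0 0 0 0.2325 0.0188 0.05 -1;0 0 0 0.2325 0.0188 0.0625 -1;0 0 0 0.2325 0.0188 0.0625 -1"

```text
time: 26.1
eef_pos: [0.61, 0.1875, 0.2118]
tcp_rot: [0.999, 0.038, -0.001, 0.0]
contact_force: [0.5, 0.0, 0.6]
opening: -0.0
finger_force: 0.0
```

```bash
python3 - <<'E'
from h import *
s=st();print(tojig(s["eef_pos"]));rel(jig(71,45,184))
p=ctrl.read_camera("scene");save(p,"s8.png")
im=cv2.resize(p["color"][200:380,220:460,::-1],(720,540));cv2.imwrite("pics/s8c.png",im)
E
```

```text
26.1 [0.61   0.1875 0.2118] [ 9.993e-01  3.770e-02 -1.200e-03  1.000e-04] [0.5 0.  0.6] -0.0001429095003316469 0.0
[ 65.09975947  44.95325188 211.81464947]
turn [ 0.   0.1 -0.1] shift [ 6.  -0.1 27.8]
```

View pics/s8c.png

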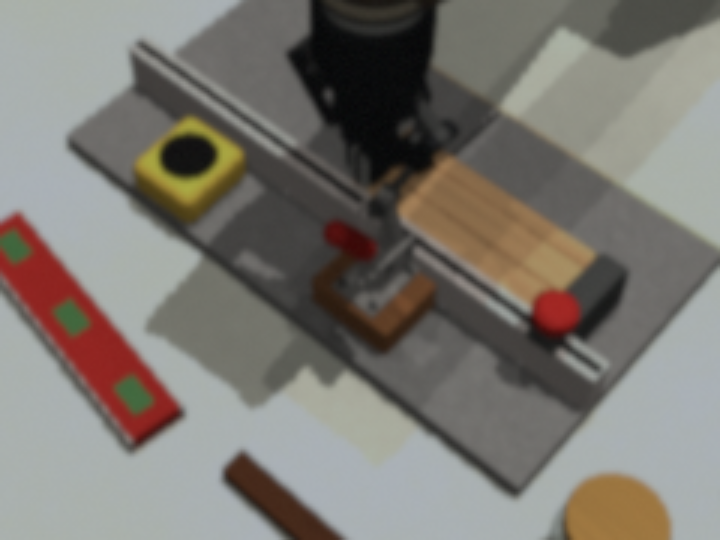

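The fingertips stand just behind and above the red handle at about (350,240) in the crop. Now I press along its arc.

Scaled: 53 mm / 800 = 0.0663, 47 mm / 800 = 0.0588.

>>> send_rows:
  rows: "0 0 0 0.0075 0 0.025 -1;0 0 0 0.0075 0 0.035 -1;0 0 0 0.0175 0 0.0388 -1;0 0 0 0.0263 0 0.045 -1;0 0 0 0.035 0 0.0513 -1;0 0 0 0.0438 0 0.0588 -1;0 0 0 0.0513 0 0.0663 -1;0 0 0 0.0513 0 0.0663 -1"

```text
time: 27.15
eef_pos: [0.6519, 0.1907, 0.1595]
tcp_rot: [0.999, 0.038, -0.001, -0.0]
contact_force: [-2.2, -0.8, 0.3]
opening: -0.002
finger_force: 0.7
```

```bash
python3 - <<'E'
from h import *
s=st();print(tojig(s["eef_pos"]))
p=ctrl.read_camera("top");T=np.linalg.inv(p["extrinsics"])
for t in ("clamp_handle","clamp_foot"):
    for d in ctrl.look_for(p,t)[:1]: print(t,round(d["p"],2),tojig(T[:3,:3]@np.array(d["position"])+T[:3,3]).round(0))
E
```

```text
27.15 [0.6519 0.1907 0.1595] [ 9.993e-01  3.760e-02 -6.000e-04 -1.000e-04] [-2.2 -0.8  0.3] -0.002097697133483888 0.7162752002477646
[107.12225804  44.90541743 159.54427636]
```

Scaled: 46 mm / 800 = 0.0575, 44 mm / 800 = 0.055.

>>> send_rows:
  rows: "0 0 0 0.005 0 0.0088 -1;0 0 0 0.0113 0 0.0175 -1;0 0 0 0.015 0 0.0275 -1;0 0 0 0.0188 0 0.0375 -1;0 0 0 0.0213 0 0.0475 -1;0 0 0 0.0225 0 0.055 -1;0 0 0 0.0225 0 0.0575 -1;0 0 0 0.0225 0 0.0575 -1"

```text
time: 28.3
eef_pos: [0.6725, 0.1922, 0.1167]
tcp_rot: [0.999, 0.037, 0.004, -0.0]
contact_force: [-0.3, 0.7, 7.5]
opening: -0.001
finger_force: 3.5
```

Scaled: 4 mm / 800 = 0.005, 2 mm / 800 = 0.0025.

>>> send_rows:
  rows: "0 0 0 0 0 0.0025 -1;0 0 0 0 0 0.005 -1;0 0 0 0 0 0.005 -1;0 0 0 0 0 0.005 -1"

```text
time: 28.8
eef_pos: [0.6726, 0.1923, 0.116]
tcp_rot: [0.999, 0.038, 0.004, -0.0]
contact_force: [-6.5, -1.2, 17.4]
opening: -0.004
finger_force: 8.8
```

Scaled: 4 mm / 800 = 0.005, 2 mm / 800 = 0.0025.

>>> send_rows:
  rows: "0 0 0 0 0 0.0025 -1;0 0 0 0 0 0.005 -1;0 0 0 0 0 0.005 -1;0 0 0 0 0 0.005 -1"

```text
time: 29.3
eef_pos: [0.6728, 0.1923, 0.1156]
tcp_rot: [0.999, 0.038, 0.003, -0.0]
contact_force: [-12.0, -2.1, 28.9]
opening: -0.004
finger_force: 14.5
```

>>> send_rows:
  rows: "0 0 0 0 0 -0.0375 -1;0 0 0 0 0 -0.1125 -1;0 0 0 0 0 -0.15 -1;0 0 0 -0.075 0 -0.2 -1;0 0 0 -0.15 0 -0.2 -1;0 0 0 -0.225 0 -0.2 -1;0 0 0 -0.3 0.125 -0.2 -1;0 0 0 -0.3 0.125 -0.2 -1"

```text
time: 30.3
eef_pos: [0.4372, 0.0734, 0.2657]
tcp_rot: [0.999, 0.039, 0.001, 0.0]
contact_force: [0.4, -0.1, 0.6]
opening: -0.004
finger_force: 0.0
```

Scaled: 80 mm / 800 = 0.1, -20 mm / 800 = -0.025.

>>> send_rows:
  rows: "0 0 0 0 0.1 -0.025 -1;0 0 0 0 0.1 -0.025 -1;0 0 0 0 0.1 -0.025 -1"

```text
time: 30.68
eef_pos: [0.4447, -0.0071, 0.2863]
tcp_rot: [0.999, 0.036, 0.001, 0.0]
contact_force: [1.4, -0.1, -0.6]
opening: 0.001
finger_force: 0.0
```

```bash
python3 - <<'E'
from h import *
s=st()
p=ctrl.read_camera("scene");T=np.linalg.inv(p["extrinsics"])
for t in ("clamp_handle","clamp_grip","clamp_foot"):
    for d in ctrl.look_for(p,t)[:1]: print(t,round(d["p"],2),tojig(T[:3,:3]@np.array(d["position"])+T[:3,3]).round(0))
find(p,["offcut","board"])
cv2.imwrite("pics/s9c.png",cv2.resize(p["color"][200:380,220:460,::-1],(720,540)))
print(proj(p,np.array([jig(150,45,82),jig(132,45,91),jig(-42,45,37)])))
E
```

```text
30.675 [ 0.4447 -0.0071  0.2863] [9.994e-01 3.590e-02 1.400e-03 4.000e-04] [ 1.4 -0.1 -0.6] 0.0012666561854036901 0.0
clamp_handle 0.79 [106.  50.  88.]
clamp_grip 0.71 [103.  45.  91.]
offcut 0.67 [ 417 -353   27]
offcut 0.23 [515 318  75]
board 0.67 [496 204  37]
board 0.4 [ 415 -355   26]
[[314.66624375 313.31499659]
 [320.38613434 305.62896252]
 [370.28093093 271.15558262]]
```

View pics/s9c.png

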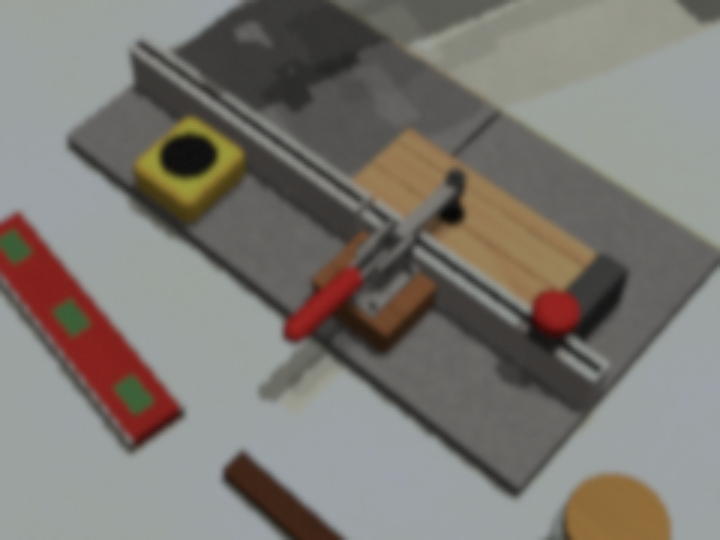

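The handle is level, with the foot on the board at crop (452,212). The board sits at the stop and fence, the offcut is in the bin, and the robot is clear.

```bash
python3 -c "
from plant import ctrl
print(ctrl.sign_off())"
```

```text
the job is handed in; nothing more can be done
None
```

The job is handed in at about 31 s of the 61 s allowed, but sign-off gave no verdict: the offcut is in the red scrap bin, the board sits square against fence and stop, and the clamp handle was pressed to a hard stop (about 0.03 rad by my estimate) with the foot on the board.

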